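# Bolt the sample case shut against its safety catch

### The job

Lock the sample case: press the yellow spring catch down with one fingertip and keep it down while the other finger pushes the red bolt tab all the way home into the keeper on the grey end, then let go so that the catch springs fully up again. Only touch and push: the case stays standing where it is, not lifted, tipped or shoved away, and the things around it are left alone.

Things in the scene. Friction and masses are not known exactly. Their poses are not given: they have to be found in the camera images.
- case: white sample case, blue lid shut, 150 x 220 x 70 mm (x, y, z), loose, about 3 kg, on rubber feet. Origin: centre of its underside; at yaw 0, x points away from the robot, y to its left. On top, both along y: the yellow catch pad (centre line x = -30 mm) and the bolt (x = +30 mm). Steel guides and keeper on the bolt's line reach z = 98.5 mm; only pad and red tab stand higher.
- catch (a joint): spring safety catch: 0 = up, 0.010 m = pressed straight down to its hard stop; about 3 N to start, 6.5 N fully down; springs up when let go. Up, its tongue blocks teeth along the bolt: the bolt passes only while the catch is pressed 0.006 m or more, all along the way; with the catch up the bolt has about 11 mm of play at the drawn end and is locked at the home end.
- catch_pad (a point): centre of the upper face of the yellow catch pad, a ribbed strip 26 (case x) x 105 (case y) mm that a fingertip may slide along while pressing; 112 mm above the case's underside when up, 102 mm when fully down
- bolt (a joint): steel bolt: 0 = fully drawn, 0.040 m = fully home in the keeper on the grey end deck (hard stop). Grows along the case's +y axis. Starts between 0 and 0.008. Friction about 2 N; it stays where it is left.
- bolt_tab (a point): centre of the top of the red tab standing up from the bolt, 22 (case x) x 14 (case y) mm; its top is 126 mm above the case's underside, the rod's top 95 mm. Moves with the bolt. Push its -y side at 102 to 126 mm height; nothing else on the bolt's line stands above 98.5 mm.
- beaker: white plastic beaker, 56 mm wide, 69 mm high, standing behind the case; bystander; origin at its underside
- dropper: small white bottle with green cap, 30 mm wide, 62 mm high, standing behind the case; bystander; origin at its underside
- tube_rack: blue rack with small tubes, 62 x 105 x 42 mm; bystander; origin at its underside
- amber_bottle: brown bottle with black cap, 56 mm wide, 118 mm high; bystander; origin at its underside
- lab_timer: flat white timer, 72 x 62 x 18 mm; bystander; origin at its underside
- tape_roll: roll of yellow tape lying flat, 58 mm wide, 19 mm high; bystander; origin at its underside
- white_bottle: white bottle with red cap, 50 mm wide, 100 mm high; bystander; origin at its underside

How it is judged (in metres and radians):
On the way, in this order (a step that is already met when the one before it is completed fails the run):
1. a finger holds the catch down while the bolt is still drawn (value of joint catch above 0.006 m and contact force between the fingers and catch above 1 N and value of joint bolt below 0.014 m), for 0.1 s.
2. the bolt is on its way with the catch still held down by a finger (value of joint catch above 0.005 m and contact force between the fingers and catch above 1 N and value of joint bolt between 0.018 and 0.037 m), for 0.05 s.
3. the bolt is home with the catch still held down by a finger (value of joint catch above 0.005 m and contact force between the fingers and catch above 1 N and value of joint bolt above 0.0375 m), for 0.1 s.
At the end, for the whole second after the job is handed in: The bolt is home (at least 37.5 of its 40 mm), the catch is up again (less than 2 mm down), the case stands level at rest within 30 mm of where it was, and no bystander has moved 20 mm (value of joint bolt above 0.0375 m and value of joint catch below 0.002 m and distance of case from where it was at the start of the episode below 0.03 m and angle between case's own z axis and vertical below 0.05 rad and linear speed of case below 0.01 m/s and distance of each of beaker, dropper, tube_rack, amber_bottle, lab_timer, tape_roll, white_bottle from where it was at the start of the episode below 0.02 m); the robot touches nothing.
It fails at once if the case is lifted or tipped (height (world z) of case above 0.008 m or angle between case's own z axis and vertical above 0.12 rad).
It fails at once if the case is shoved more than 30 mm (distance of case from where it was at the start of the episode above 0.03 m).
It fails at once if a bystander is moved, lifted or knocked over (distance of any of beaker, dropper, tube_rack, amber_bottle, lab_timer, tape_roll, white_bottle from where it was at the start of the episode above 0.02 m or angle between any of beaker, dropper, tube_rack, amber_bottle, lab_timer, tape_roll, white_bottle's own z axis and vertical above 0.4 rad).
It also fails if it takes over 38 s, if anything falls off the work surface, if the arm or the gripper's body presses on something with over 40 N, if the wrist force passes 120 N, or if a joint passes its speed limit or range.

### The arm

A 7-joint arm with a two-finger parallel gripper is mounted at the origin on a cart in front of the work surface, level with it; the furniture and walls round the work are solid. World frame = base frame: x ahead of the robot, y to its left, z up, the work surface at z = 0. Lengths are in m, angles in degrees, forces in N, time in s.
With the tool pointing down it reaches from about 0.4 to 0.875 m from the base axis. Payload 6.5 kg.
Tool frame: the origin (TCP) lies midway between the tips of the shut fingers; the grasp point (between the pads) lies 19 mm behind it; z points along the fingers, y is the direction in which the jaws open and shut (so a half turn about z gives the same grasp; the last joint's range is limited). The gripper opens to 88 mm and grips with 3 to 60 N. Pads are 18 mm wide; open, the fingers measure 123 mm over their backs; the gripper's body (75 mm by 187 mm) begins 45 mm behind the grasp point.
Start: joints at [69.087, 30.733, -0.252, 88.115, 0.149, 61.152, -4.079], TCP at [0.191, -0.621, 0.213] pointing down, gripper open.
Joint ranges: [-154.64, 154.64], [-21.42, 123.67], [-72.66, 72.17], [13.99, 137.28], [-74.86, 254.86], [10.95, 109.41], [-158.01, 158.01]. Speed limits (degrees/s): [136.94, 136.94, 180, 180, 180, 180, 180].

### API

Orientations are given as a 3x3 rotation matrix whose columns are the frame's x, y, z axes.
In Python, from rig import observe, snapshot, job_done gives the robot as it stands.
- The arm moves only by the tool drive_tool, never from a script. Its argument "plan" is a list that holds one entry, the list of rows, each a list of 7 numbers: the shift along the tool's x, y, z in cm, then the turn, a rotation vector about the tool's x, y, z in rad, then the finger opening in cm, from 0 to 8.81. In form: [[[dx, dy, dz, ax, ay, az, hand], ...]]. A call has exactly 10 rows; each row shifts and turns the commanded pose from where the row before left it, along the tool's axes as they then stand; what a row does not reach is not made up. A row lasts 1/12 s, in which the tool goes at most 41.7 mm and 7.16 degrees, less where a joint would pass 70% of its speed; a pose out of reach is approached as far as the arm can. A call is refused whole if a number of a shift passes 4.17 or a number of a turn 0.125, either way. A call with a gripper value outside its range is refused whole. The fingers move at their own pace and stop on an object; the grip force is fixed at half the most. Time passes only in rows, so rows that do not move let the fingers close, or fill a call up. It gives the time, the measured TCP pose, the force and the opening at its end, in the units of the state.
- observe(): the state, without advancing time (a new reading comes with each control period).
- snapshot(name): name is "side" or "top"; returns a dict with "image" (420x560x3 uint8, red, green, blue), "range_z" (420x560 float32, m along the optical axis (not along the pixel's ray), 0 where there is no reading), "fx", "fy", "cx", "cy" (pixels), "world_to_cam" (4x4, takes a point from world to camera coordinates). Camera axes: x right, y down, z forward; pixel columns grow to the right and rows downward; lengths in m; the calibration is good to about 2 mm. A picture is of the moment at which its call begins.
- job_done(): hands the job in, once; it reports no verdict.
The state is a dict: "time": time; "joints": joint angles; "dq": joint speeds; "joint_efforts": joint torques, N m; "ee_pos": TCP position; "tool_rot": TCP orientation; "ft_force": force on the tool from outside, world axes, zero at the start; "moment": the same for the moment, N m; "grip_width": opening from 0.0 (shut) to 1.0 (fully open).
Only numpy, scipy, OpenCV 4.12 (cv2) and the standard library are available. Lean on these libraries where they do the work, as an engineer would, in place of code of your own. Each camera call takes 0.05 s, during which the arm holds its last target.

## Working session

There is one attempt and no reset: what is moved stays moved. The work goes in short steps, Python scripts to look and compute and a tool call to move; the robot and the scene stay as the last step left them, time stands still between calls to the robot, and variables do not carry over. Pictures are saved under pics/ and viewed, and the job is handed in when it is done.

Besides the shell and the picture viewer there is one more tool, called after "Request:" by a JSON object that holds its "op" and its "data". drive_tool: Moves the arm, as the interface text tells. Its arguments: {"type":"object","properties":{"plan":{"type":"array","items":{"type":"array","items":{"type":"array","items":{"type":"number"}}}}},"required":["plan"]}

```bash
ls; mkdir -p pics; python3 - <<'E'
from rig import observe,snapshot
import cv2,pickle
s=observe()
for k in s: print(k,s[k])
for n in("top","side"):
    d=snapshot(n); pickle.dump(d,open(n+'0.pkl','wb')); cv2.imwrite(f'pics/{n}0.png',d['image'][:,:,::-1])
    print(d['fx'],d['cx'],d['cy'],d['world_to_cam'])
E
```

```text
pics
time 0.0
joints [69.08668672 30.77653369 -0.25448293 88.16916034  0.15056984 61.15135203
 -4.08037314]
dq [-0.01640295 -0.01658062 -0.05900035 -0.09372381 -0.09049378 -0.15052257
 -0.01409087]
joint_efforts [ 6.89360677e-04 -5.70970273e+01  9.90739837e-01 -2.51598305e+01
 -5.63222053e-02  1.79416628e-02  1.71108395e-04]
ee_pos [ 0.19113281 -0.62059195  0.21256045]
tool_rot [[ 9.55667377e-01  2.94447722e-01 -6.35690060e-04]
 [ 2.94448372e-01 -9.55666108e-01  1.56396790e-03]
 [-1.47000660e-04 -1.68181100e-03 -9.99998575e-01]]
ft_force [ 0.10720621  0.15756516 -0.17612121]
moment [ 0.00958054 -0.02593452 -0.0543835 ]
grip_width 0.9979746173882938
539.3748127102286 282.5563961342545 216.45197448377525 [[ 0.02691984 -0.99962134 -0.00570092  0.04931475]
 [-0.99761277 -0.02650207 -0.06376831  0.50832217]
 [ 0.06359307  0.00740394 -0.99794845  1.551129  ]
 [ 0.          0.          0.          1.        ]]
448.6089017306723 275.69957875559584 209.4162565721694 [[-0.97234169 -0.2330396  -0.01562639  0.510003  ]
 [-0.13698076  0.62317446 -0.76999342  0.13347242]
 [ 0.18917692 -0.74655619 -0.63786045  1.29719611]
 [ 0.          0.          0.          1.        ]]
```

View pics/top0.png

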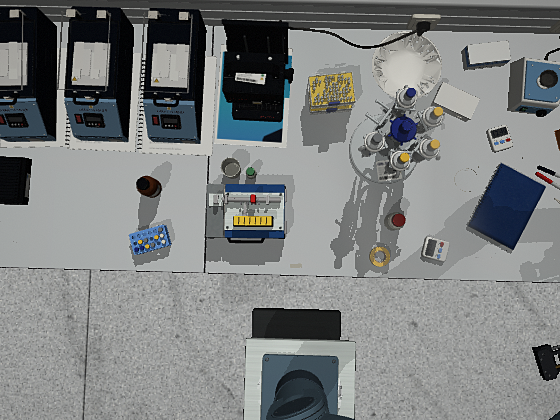

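View pics/side0.png

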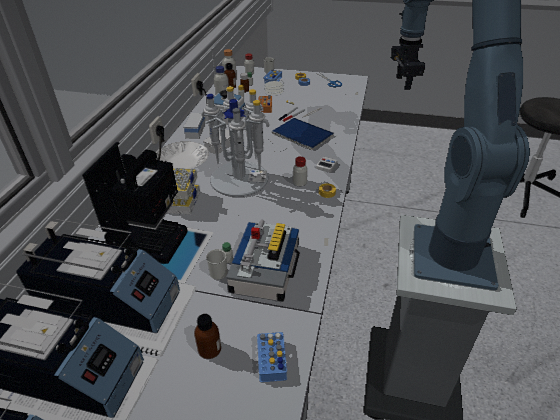

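The case is near top pixel (253,212), with the grey end to the left (+y). The yellow pad is at (252,221) and the red tab at (253,199). Next I'll zoom in and measure.

```bash
cat > h.py <<'E'
import numpy as np,cv2
def ray(d,u,v,z):
    T=d['world_to_cam'];R=T[:3,:3];t=T[:3,3];C=-R.T@t
    r=R.T@np.array([(u-d['cx'])/d['fx'],(v-d['cy'])/d['fy'],1.])
    return C+r*(z-C[2])/r[2]
def proj(d,p):
    T=d['world_to_cam'];c=T[:3,:3]@np.array(p)+T[:3,3]
    return d['cx']+d['fx']*c[0]/c[2],d['cy']+d['fy']*c[1]/c[2]
E
python3 - <<'E'
import pickle,cv2,numpy as np
from h import *
for n,(x0,x1,y0,y1),zs in(("top",(200,300,150,250),(.126,.112)),("side",(200,320,205,310),(.12,.112))):
    d=pickle.load(open(n+'0.pkl','rb'))
    im=d['image'][y0:y1,x0:x1]
    cv2.imwrite(f'pics/{n}0z.png',cv2.resize(im[:,:,::-1],None,fx=5,fy=5,interpolation=cv2.INTER_CUBIC))
    hsv=cv2.cvtColor(im,cv2.COLOR_RGB2HSV)
    H,S,V=[hsv[:,:,i].astype(int) for i in range(3)]
    for nm,m,z in(("red",((H<8)|(H>172))&(S>150)&(V>90),zs[0]),("yel",(H>18)&(H<32)&(S>140)&(V>110),zs[1]),("blue",(H>100)&(H<125)&(S>120)&(V>50),.07)):
        k,l,st,c=cv2.connectedComponentsWithStats(m.astype(np.uint8),connectivity=8)
        for i in range(1,k):
            if st[i,4]>8:
                ys,xs=np.nonzero(l==i)
                r=cv2.minAreaRect(np.c_[xs,ys].astype(np.float32))
                print(n,nm,st[i],c[i]+[x0,y0],r,ray(d,c[i][0]+x0,c[i][1]+y0,z), np.median(d['range_z'][y0:y1,x0:x1][l==i]))
E
```

```text
top red [50 45  5  7 30] [252.33333333 198.1       ] ((52.0, 48.0), (6.0, 4.0), 90.0) [0.54746363 0.14526961 0.126     ] 1.4613216
top yel [ 34  66  38   9 301] [252.52159468 219.99335548] ((52.5, 70.0), (8.0, 37.0), 90.0) [0.48887381 0.14383152 0.112     ] 1.4707363
top blue [ 25  34  60  12 476] [254.69327731 187.84243697] ((54.66642379760742, 38.04518127441406), (59.473636627197266, 9.909453392028809), 3.8785247802734375) [0.58204397 0.14312507 0.07      ] 1.518359
top blue [ 25  80  59   8 428] [253.95093458 233.82476636] ((54.0, 83.5), (7.0, 58.0), 90.0) [0.45252307 0.14129123 0.07      ] 1.5103726
side red [51 22  8  4 24] [254.58333333 228.95833333] ((54.5, 23.5), (3.0, 7.0), 90.0) [0.54812039 0.13985023 0.12      ] 1.2131484
side yel [ 68  18  17  28 209] [276.15311005 236.77033493] ((76.19999694824219, 31.400001525878906), (8.854375839233398, 28.460494995117188), 18.43494987487793) [0.48574081 0.14901831 0.112     ] 1.2057912
side blue [ 32  17  23  43 287] [242.89198606 244.07317073] ((43.48275375366211, 37.7931022644043), (7.427813529968262, 44.5668830871582), 21.801410675048828) [0.58016399 0.15442742 0.07      ] 1.2450788
side blue [ 71  23  28  44 340] [288.34117647 250.76764706] ((88.31160736083984, 46.26359176635742), (15.096034049987793, 47.501590728759766), 27.69947052001953) [0.45134455 0.15257294 0.07      ] 1.224169
```

View pics/top0z.png

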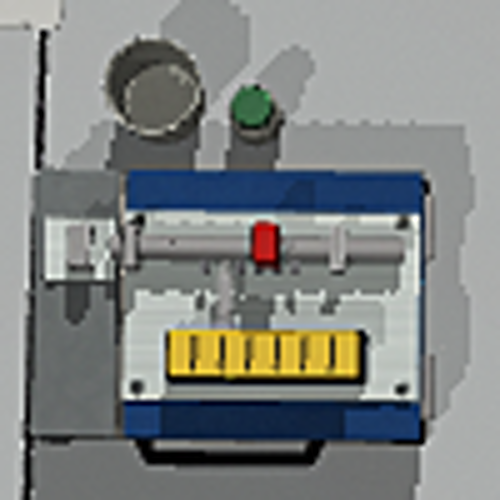

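View pics/side0z.png

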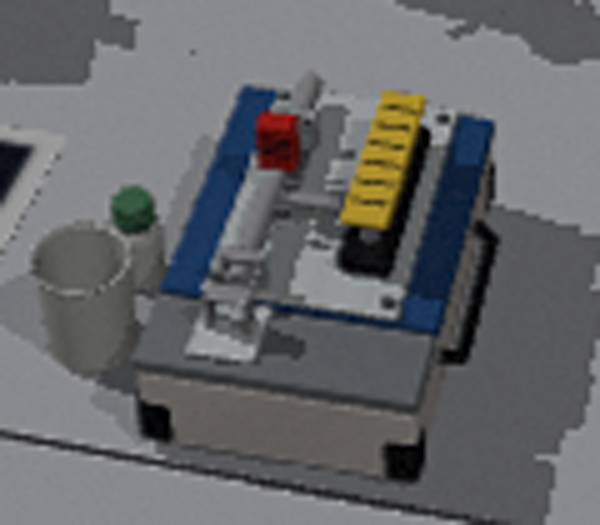

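The tab is at about (0.547,0.145) and the pad centre at about (0.488,0.144). I still need the yaw. After that I'll plan the approach with tool y along +x, so one finger is on the pad and the other behind the tab.

```bash
python3 - <<'E'
import pickle,cv2,numpy as np
from h import *
d=pickle.load(open('top0.pkl','rb'))
x0,x1,y0,y1=200,300,150,250
hsv=cv2.cvtColor(d['image'],cv2.COLOR_RGB2HSV);H,S,V=[hsv[:,:,i].astype(int) for i in range(3)]
roi=np.zeros(H.shape,bool);roi[y0:y1,x0:x1]=1
yel=(H>18)&(H<32)&(S>140)&(V>110)&roi; blue=(H>100)&(H<125)&(S>120)&(V>50)&roi
red=((H<8)|(H>172))&(S>120)&(V>70)&roi
for nm,m,z in(('yel',yel,.112),('blue',blue,.07),('red',red,.126)):
    ys,xs=np.nonzero(m);P=np.array([ray(d,u,v,z)[:2] for u,v in zip(xs,ys)])
    print(nm,P.min(0),P.max(0),P.mean(0))
    (c,s,a)=cv2.minAreaRect((P*1000).astype(np.float32));print(c,s,a)
    if nm=='yel': 
        A=np.cov(P.T);w,v=np.linalg.eigh(A);print('pad axis',v[:,1],np.degrees(np.arctan2(-v[0,1]*np.sign(v[1,1]),abs(v[1,1]))))
E
```

```text
yel [0.47658944 0.09312043] [0.5010531  0.19472739] [0.48887599 0.14383522]
(488.86053466796875, 143.9239044189453) (21.865068435668945, 101.06041717529297) 1.526305913925171
pad axis [-0.0245813   0.99969783] 1.4085466433497182
blue [0.44146287 0.0592281 ] [0.59376198 0.22696685] [0.52082183 0.14181104]
(518.309814453125, 142.007080078125) (149.348876953125, 166.28408813476562) 1.5341980457305908
red [0.53948474 0.13829995] [0.55859484 0.15151585] [0.54808214 0.14509068]
(548.7111206054688, 145.14549255371094) (11.591259002685547, 19.222753524780273) 82.30084228515625
```

```bash
cat > plan.py <<'E'
import numpy as np
from rig import observe
from scipy.spatial.transform import Rotation as Ro
def rows(wps,ns,az,hand):
    s=observe();p=np.array(s['ee_pos']);R=np.array(s['tool_rot'])
    # assume tool straight down; az per row
    out=[]
    for w,n in zip(wps,ns):
        for i in range(n):
            st=(np.array(w)-p)/(n-i)
            c=np.round(R.T@st*100,1)
            out.append([*c,0,0,az,hand]); p=p+R@c/100; R=R@Ro.from_rotvec([0,0,az]).as_matrix()
    print(out and '\n'.join(str([float(x) for x in o]) for o in out)); print(p);print(R.round(4))
E
python3 -c "
from plan import *
rows([(.42,-.30,.215),(.5185,.119,.18)],[14,16],-.0432,4.4)"
```

```text
[2.2, -1.7, -0.0, 0.0, 0.0, -0.0432, 4.4]
[2.3, -1.6, -0.0, 0.0, 0.0, -0.0432, 4.4]
[2.4, -1.5, -0.0, 0.0, 0.0, -0.0432, 4.4]
[2.4, -1.4, -0.0, 0.0, 0.0, -0.0432, 4.4]
[2.5, -1.3, -0.0, 0.0, 0.0, -0.0432, 4.4]
[2.6, -1.2, -0.0, 0.0, 0.0, -0.0432, 4.4]
[2.6, -1.1, -0.0, 0.0, 0.0, -0.0432, 4.4]
[2.6, -1.0, -0.0, 0.0, 0.0, -0.0432, 4.4]
[2.7, -0.8, -0.0, 0.0, 0.0, -0.0432, 4.4]
[2.7, -0.7, -0.0, 0.0, 0.0, -0.0432, 4.4]
[2.8, -0.6, -0.1, 0.0, 0.0, -0.0432, 4.4]
[2.8, -0.5, -0.0, 0.0, 0.0, -0.0432, 4.4]
[2.8, -0.4, -0.1, 0.0, 0.0, -0.0432, 4.4]
[2.8, -0.3, -0.0, 0.0, 0.0, -0.0432, 4.4]
[2.4, -1.1, 0.2, 0.0, 0.0, -0.0432, 4.4]
[2.5, -1.0, 0.2, 0.0, 0.0, -0.0432, 4.4]
[2.5, -0.9, 0.2, 0.0, 0.0, -0.0432, 4.4]
[2.6, -0.8, 0.2, 0.0, 0.0, -0.0432, 4.4]
[2.6, -0.7, 0.2, 0.0, 0.0, -0.0432, 4.4]
[2.6, -0.6, 0.2, 0.0, 0.0, -0.0432, 4.4]
[2.6, -0.5, 0.2, 0.0, 0.0, -0.0432, 4.4]
[2.7, -0.4, 0.2, 0.0, 0.0, -0.0432, 4.4]
[2.7, -0.2, 0.2, 0.0, 0.0, -0.0432, 4.4]
[2.7, -0.1, 0.3, 0.0, 0.0, -0.0432, 4.4]
[2.7, -0.0, 0.2, 0.0, 0.0, -0.0432, 4.4]
[2.7, 0.1, 0.3, 0.0, 0.0, -0.0432, 4.4]
[2.7, 0.2, 0.2, 0.0, 0.0, -0.0432, 4.4]
[2.7, 0.3, 0.3, 0.0, 0.0, -0.0432, 4.4]
[2.6, 0.4, 0.2, 0.0, 0.0, -0.0432, 4.4]
[2.6, 0.6, 0.3, 0.0, 0.0, -0.0432, 4.4]
[0.51845255 0.11894626 0.17950166]
[[-2.400e-02  9.997e-01 -6.000e-04]
 [ 9.997e-01  2.410e-02  1.500e-03]
 [ 1.500e-03 -5.000e-04 -1.000e+00]]
```

Request:
{"op": "drive_tool", "data": {"plan": [[[2.2,-1.7,0,0,0,-0.043,4.4],[2.3,-1.6,0,0,0,-0.043,4.4],[2.4,-1.5,0,0,0,-0.043,4.4],[2.4,-1.4,0,0,0,-0.043,4.4],[2.5,-1.3,0,0,0,-0.043,4.4],[2.6,-1.2,0,0,0,-0.043,4.4],[2.6,-1.1,0,0,0,-0.043,4.4],[2.6,-1.0,0,0,0,-0.043,4.4],[2.7,-0.8,0,0,0,-0.043,4.4],[2.7,-0.7,0,0,0,-0.043,4.4]]]}}

```text
time: 0.93
ee_pos: [0.3552, -0.3914, 0.2132]
tool_rot: [[0.745, 0.668, -0.0], [0.668, -0.745, 0.0], [-0.0, -0.001, -1.0]]
ft_force: [-0.7, -0.9, -0.3]
grip_width: 0.495
```

Request:
{"op": "drive_tool", "data": {"plan": [[[2.8,-0.6,0,0,0,-0.043,4.4],[2.8,-0.5,0,0,0,-0.043,4.4],[2.8,-0.4,0,0,0,-0.043,4.4],[2.8,-0.3,0,0,0,-0.043,4.4],[2.4,-1.1,0,0,0,-0.043,4.4],[2.5,-1.0,0,0,0,-0.043,4.4],[2.5,-0.9,0,0,0,-0.043,4.4],[2.6,-0.8,0,0,0,-0.043,4.4],[2.6,-0.7,0,0,0,-0.043,4.4],[2.6,-0.6,0,0,0,-0.043,4.4]]]}}

```text
time: 1.77
ee_pos: [0.4584, -0.1428, 0.2132]
tool_rot: [[0.398, 0.917, -0.0], [0.917, -0.398, 0.0], [-0.0, -0.0, -1.0]]
ft_force: [-0.5, -0.2, 0.1]
grip_width: 0.501
```

Request:
{"op": "drive_tool", "data": {"plan": [[[2.6,-0.5,0,0,0,-0.043,4.4],[2.7,-0.4,0,0,0,-0.043,4.4],[2.7,-0.2,0,0,0,-0.043,4.4],[2.7,-0.1,0,0,0,-0.043,4.4],[2.7,0,0.5,0,0,-0.043,4.4],[2.7,0.1,0.5,0,0,-0.043,4.4],[2.7,0.2,0.5,0,0,-0.043,4.4],[2.7,0.3,0.5,0,0,-0.043,4.4],[2.6,0.4,0.5,0,0,-0.043,4.4],[1.5,0.6,0.5,0,0,-0.043,4.4]]]}}

```text
time: 2.6
ee_pos: [0.5203, 0.1099, 0.1831]
tool_rot: [[-0.023, 1.0, -0.0], [1.0, 0.023, 0.001], [0.001, -0.0, -1.0]]
ft_force: [0.1, -0.3, 0.9]
grip_width: 0.5
```

```bash
python3 - <<'E'
from rig import observe,snapshot
import cv2,pickle,numpy as np
s=observe();print(s['ee_pos'],s['tool_rot'],s['time'],s['ft_force'],np.abs(s['dq']).max())
d=snapshot('side');pickle.dump(d,open('side1.pkl','wb'));cv2.imwrite('pics/side1z.png',cv2.resize(d['image'][130:310,180:360,::-1],None,fx=3.3,fy=3.3,interpolation=cv2.INTER_CUBIC))
d=snapshot('top');cv2.imwrite('pics/top1z.png',cv2.resize(d['image'][130:280,180:330,::-1],None,fx=3.9,fy=3.9,interpolation=cv2.INTER_CUBIC))
E
```

```text
[0.52028593 0.1098773  0.18309161] [[-2.34963545e-02  9.99723868e-01 -3.30672540e-04]
 [ 9.99723138e-01  2.34967491e-02  1.24483706e-03]
 [ 1.25226305e-03 -3.01331857e-04 -9.99999171e-01]] 2.6 [ 0.11676899 -0.26075585  0.90137225] 16.57722762785333
```

View pics/side1z.png

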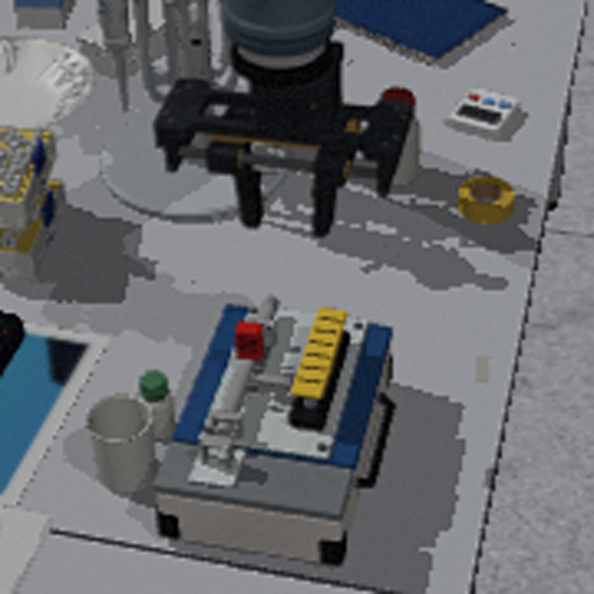

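View pics/top1z.png

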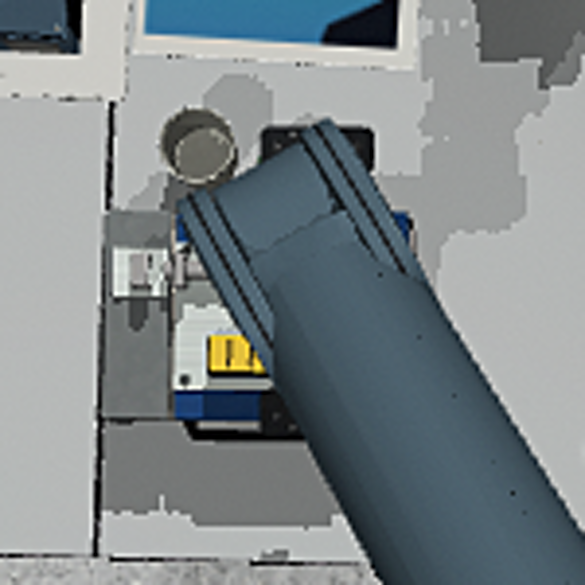

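The fingers are above the case, with the far finger in line with the tab and the near one in line with the pad (tips near zoomed pixels (250,225) and (322,232)). Next I'll let it settle, then check the tip positions and the other sizes.

Request:
{"op": "drive_tool", "data": {"plan": [[[0,0,0,0,0,0,4.4],[0,0,0.8,0,0,0,4.4],[0,0,0.8,0,0,0,4.4],[0,0,0.8,0,0,0,4.4],[0,0,0.8,0,0,0,4.4],[0,0,0.8,0,0,0,4.4],[0,0,0.8,0,0,0,4.4],[0,0,0,0,0,0,4.4],[0,0,0,0,0,0,4.4],[0,0,0,0,0,0,4.4]]]}}

```text
time: 3.53
ee_pos: [0.5208, 0.1068, 0.1355]
tool_rot: [[-0.018, 1.0, 0.0], [1.0, 0.018, 0.0], [0.0, 0.0, -1.0]]
ft_force: [-1.2, -0.0, -0.2]
grip_width: 0.5
```

```bash
python3 - <<'E'
from rig import observe,snapshot
from h import *
import cv2,pickle,numpy as np
s=observe();print(s['ee_pos'],s['tool_rot'],s['time'],s['ft_force'],np.abs(s['dq']).max())
d=snapshot('side')
p=np.array(s['ee_pos']);R=np.array(s['tool_rot'])
im=cv2.resize(d['image'][170:310,200:340,::-1],None,fx=4.2,fy=4.2,interpolation=cv2.INTER_CUBIC)
for o in(.022,.0395,-.022,-.0395):
  u,v=proj(d,p+R[:,1]*o);print(o,u,v,(p+R[:,1]*o).round(4))
  cv2.circle(im,(int((u-200+.5)*4.2),int((v-170+.5)*4.2)),3,(0,255,0),1)
cv2.imwrite('pics/side2z.png',im)
E
```

```text
[0.52080856 0.10675183 0.1355425 ] [[-1.80659636e-02  9.99836770e-01  2.34555154e-04]
 [ 9.99836789e-01  1.80659322e-02  1.35190477e-04]
 [ 1.30930952e-04  2.36959219e-04 -9.99999963e-01]] 3.5333 [-1.15322103 -0.0129076  -0.19326364] 0.4006035851923732
0.022 259.37739989645854 217.24342368917073 [0.5428 0.1071 0.1355]
0.0395 253.21870843007514 216.4247408770732 [0.5603 0.1075 0.1356]
-0.022 274.998470121672 219.31995273267884 [0.4988 0.1064 0.1355]
-0.0395 281.2662450053168 220.1531361443411 [0.4813 0.106  0.1355]
```

View pics/side2z.png

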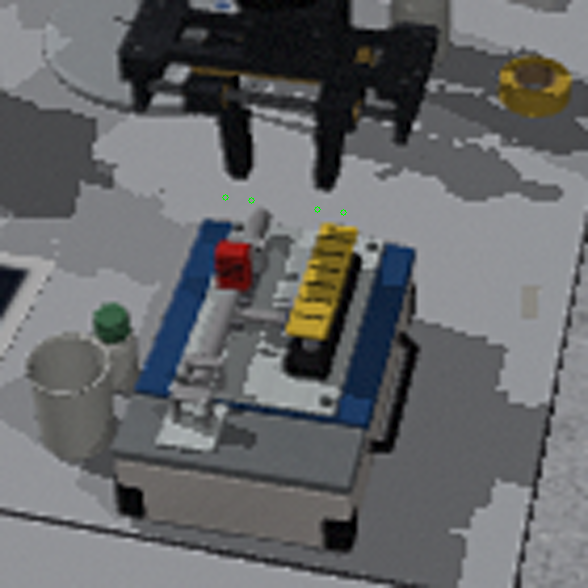

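The visible tips (zoomed (237,178) and (326,187)) sit above the predicted TCP height (about y=205). I'll check this with depth.

```bash
python3 - <<'E'
from rig import snapshot
from h import *
d=snapshot('side');T=d['world_to_cam'];R=T[:3,:3];t=T[:3,3]
rz=d['range_z']
for v in range(200,220):
    o=[]
    for u in list(range(252,262))+list(range(273,284)):
        z=rz[v,u]
        if z>0:
            P=R.T@(np.array([(u-d['cx'])/d['fx']*z,(v-d['cy'])/d['fy']*z,z])-t)
            if P[2]>.125 and abs(P[1]-.11)<.03: o.append((u,*(P*1000).round().astype(int)))
    print(v,[tuple(int(a) for a in q) for q in o][::2])
E
```

```text
200 [(252, 557, 118, 202), (254, 552, 117, 202), (256, 547, 116, 202), (258, 543, 110, 198), (278, 482, 138, 230), (281, 474, 140, 233)]
201 [(252, 558, 118, 199), (254, 551, 121, 202), (256, 547, 116, 199), (258, 544, 107, 192), (274, 499, 110, 202), (276, 493, 113, 206), (278, 487, 118, 211), (280, 482, 115, 209), (283, 468, 139, 230)]
202 [(252, 558, 117, 194), (254, 551, 120, 198), (256, 548, 113, 193), (258, 544, 110, 191), (274, 498, 114, 202), (276, 492, 117, 206), (278, 488, 114, 204), (280, 481, 118, 208)]
203 [(252, 559, 114, 188), (254, 553, 116, 191), (256, 548, 116, 192), (258, 545, 107, 185), (274, 498, 117, 201), (276, 493, 114, 199), (278, 487, 118, 204), (280, 482, 116, 203)]
204 [(253, 555, 118, 189), (255, 551, 114, 186), (257, 545, 115, 188), (259, 542, 107, 182), (276, 492, 117, 199), (278, 487, 117, 199), (280, 480, 122, 205)]
205 [(253, 555, 119, 186), (256, 547, 118, 187), (258, 542, 115, 185), (275, 496, 114, 192), (277, 490, 118, 197), (279, 484, 118, 198), (281, 484, 95, 180)]
206 [(253, 554, 122, 186), (255, 551, 116, 181), (257, 545, 116, 182), (259, 542,
[... 396 characters left out ...]
209 [(253, 555, 120, 173), (255, 551, 118, 172), (257, 546, 115, 171), (259, 543, 106, 164), (275, 496, 116, 180), (277, 489, 121, 186), (279, 484, 118, 184)]
210 [(254, 553, 119, 170), (256, 547, 122, 173), (258, 543, 116, 168), (275, 496, 115, 177), (277, 491, 113, 176), (280, 484, 107, 172)]
211 [(254, 554, 118, 165), (256, 548, 117, 165), (258, 543, 115, 164), (276, 493, 115, 173), (278, 488, 115, 174)]
212 [(255, 552, 116, 160), (257, 546, 116, 161), (275, 496, 117, 171), (277, 490, 118, 172), (279, 484, 118, 174)]
213 [(275, 496, 117, 168), (277, 490, 120, 171), (279, 485, 116, 168)]
214 [(275, 496, 115, 163), (277, 491, 113, 161)]
215 [(277, 490, 117, 161)]
216 []
217 []
218 []
219 []
```

The open tips are about 22 mm above the nominal TCP, because the fingers retract as they open. Lateral alignment is good. I'll descend in stages and watch the force.

Request:
{"op": "drive_tool", "data": {"plan": [[[0.5,-0.1,0.5,0,0,0,4.4],[0.5,0,0.5,0,0,0,4.4],[0,0,0.5,0,0,0,4.4],[0,0,0.5,0,0,0,4.4],[0,0,0.5,0,0,0,4.4],[0,0,0.5,0,0,0,4.4],[0,0,0.5,0,0,0,4.4],[0,0,0.2,0,0,0,4.4],[0,0,0,0,0,0,4.4],[0,0,0,0,0,0,4.4]]]}}

```text
time: 4.47
ee_pos: [0.5195, 0.1166, 0.0983]
tool_rot: [[-0.018, 1.0, -0.0], [1.0, 0.018, 0.0], [0.0, -0.0, -1.0]]
ft_force: [-0.7, 0.5, 0.7]
grip_width: 0.5
```

```bash
cat > look.py <<'E'
import sys
from rig import observe,snapshot
from h import *
s=observe();print(s['ee_pos'].round(4),s['time'],s['ft_force'].round(2),np.array(s['tool_rot']).round(3).tolist())
d=snapshot('side')
cv2.imwrite(f'pics/{sys.argv[1]}.png',cv2.resize(d['image'][190:290,220:320,::-1],None,fx=5.9,fy=5.9,interpolation=cv2.INTER_CUBIC))
T=d['world_to_cam'];R=T[:3,:3];t=T[:3,3];rz=d['range_z'];hsv=cv2.cvtColor(d['image'],cv2.COLOR_RGB2HSV).astype(int)
H,S,V=hsv[...,0],hsv[...,1],hsv[...,2]
roi=np.zeros(H.shape,bool);roi[205:300,225:320]=1
v,u=np.nonzero(roi&(rz>0));z=rz[v,u]
P=(np.c_[(u-d['cx'])/d['fx']*z,(v-d['cy'])/d['fy']*z,z]-t)@R
def st(nm,m):
    k=m[v,u];Q=P[k]
    if len(Q): print(nm,len(Q),'px',u[k].mean().round(1),v[k].mean().round(1),'med',np.median(Q,0).round(4),'p5',np.percentile(Q,5,0).round(4),'p95',np.percentile(Q,95,0).round(4))
st('red',((H<8)|(H>172))&(S>120)&(V>70));st('yel',(H>18)&(H<32)&(S>140)&(V>110))
y=s['ee_pos'][1]
k=(np.abs(P[:,1]-y-.007)<.012)&(V[v,u]<70)&(S[v,u]<120)&(P[:,2]>.1)
for nm,kk in(('far',k&(P[:,0]>.535)&(P[:,0]<.565)),('near',k&(P[:,0]<.5)&(P[:,0]>.475))):
    if kk.sum(): print(nm,kk.sum(),'zlow',np.sort(P[kk,2])[:6].round(4),'x',np.percentile(P[kk,0],[5,95]).round(4),'y',np.percentile(P[kk,1],[5,95]).round(4))
E
python3 look.py s3
```

```text
[0.5195 0.1166 0.0983] 4.4667 [-0.66  0.53  0.73] [[-0.018, 1.0, -0.0], [1.0, 0.018, 0.0], [0.0, -0.0, -1.0]]
red 67 px 255.3 232.3 med [0.544  0.1487 0.1205] p5 [0.5355 0.1376 0.0957] p95 [0.5545 0.1526 0.1273]
yel 148 px 275.5 239.8 med [0.4846 0.1637 0.1115] p5 [0.4745 0.1026 0.1082] p95 [0.496 0.195 0.114]
far 92 zlow [0.1229 0.1232 0.1253 0.1268 0.1271 0.1276] x [0.5414 0.5539] y [0.1137 0.1293]
near 72 zlow [0.1231 0.1238 0.1283 0.1289 0.1289 0.1299] x [0.4798 0.4945] y [0.1218 0.1337]
```

View pics/s3.png

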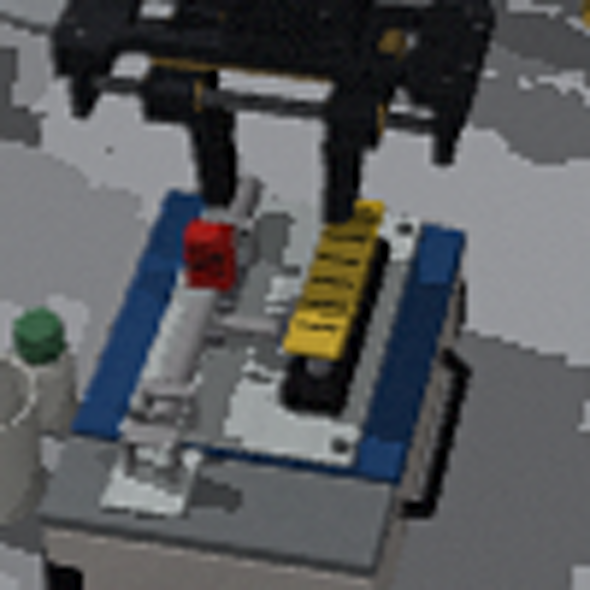

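Both fingers are in the right lanes. The near tip is about 9 mm above the pad at (340,215) in the zoom, and the far tip is behind the red tab. Next I'll go down to find contact.

Request:
{"op": "drive_tool", "data": {"plan": [[[0,0,0.3,0,0,0,4.4],[0,0,0.3,0,0,0,4.4],[0,0,0.2,0,0,0,4.4],[0,0,0,0,0,0,4.4],[0,0,0,0,0,0,4.4],[0,0,0.1,0,0,0,4.4],[0,0,0.1,0,0,0,4.4],[0,0,0,0,0,0,4.4],[0,0,0,0,0,0,4.4],[0,0,0,0,0,0,4.4]]]}}

```text
time: 5.35
ee_pos: [0.5194, 0.1166, 0.0884]
tool_rot: [[-0.018, 1.0, 0.0], [1.0, 0.018, -0.0], [-0.0, 0.0, -1.0]]
ft_force: [0.4, -0.3, -0.3]
grip_width: 0.499
```

```bash
python3 look.py s4
```

```text
[0.5194 0.1166 0.0884] 5.35 [ 0.35 -0.28 -0.32] [[-0.018, 1.0, 0.0], [1.0, 0.018, -0.0], [-0.0, 0.0, -1.0]]
red 68 px 255.4 232.3 med [0.5443 0.1489 0.1202] p5 [0.5358 0.139  0.0954] p95 [0.5549 0.1523 0.1271]
yel 136 px 275.0 240.8 med [0.485  0.1702 0.1111] p5 [0.4748 0.1254 0.1085] p95 [0.4962 0.1941 0.1138]
far 88 zlow [0.1169 0.1183 0.1186 0.1187 0.1196 0.1196] x [0.5411 0.5543] y [0.1173 0.1301]
near 67 zlow [0.1148 0.1152 0.1185 0.1194 0.1217 0.1218] x [0.479  0.4945] y [0.1233 0.1316]
```

No contact yet. I'll go down in 1.5 mm steps.

Request:
{"op": "drive_tool", "data": {"plan": [[[0,0,0.1,0,0,0,4.4],[0,0,0,0,0,0,4.4],[0,0,0.1,0,0,0,4.4],[0,0,0,0,0,0,4.4],[0,0,0.1,0,0,0,4.4],[0,0,0,0,0,0,4.4],[0,0,0,0,0,0,4.4],[0,0,0,0,0,0,4.4],[0,0,0,0,0,0,4.4],[0,0,0,0,0,0,4.4]]]}}

```text
time: 6.23
ee_pos: [0.5195, 0.1166, 0.0854]
tool_rot: [[-0.018, 1.0, 0.0], [1.0, 0.018, -0.0], [-0.0, 0.0, -1.0]]
ft_force: [-0.1, -0.8, 2.6]
grip_width: 0.497
```

Request:
{"op": "drive_tool", "data": {"plan": [[[0,0,0.1,0,0,0,4.4],[0,0,0,0,0,0,4.4],[0,0,0.1,0,0,0,4.4],[0,0,0,0,0,0,4.4],[0,0,0.1,0,0,0,4.4],[0,0,0,0,0,0,4.4],[0,0,0,0,0,0,4.4],[0,0,0,0,0,0,4.4],[0,0,0,0,0,0,4.4],[0,0,0,0,0,0,4.4]]]}}

```text
time: 7.07
ee_pos: [0.5195, 0.1166, 0.0824]
tool_rot: [[-0.018, 1.0, 0.0], [1.0, 0.018, -0.0], [-0.0, 0.0, -1.0]]
ft_force: [-0.7, -0.8, 4.1]
grip_width: 0.501
```

```bash
python3 look.py s5; python3 -c "
from rig import observe
print(observe()['moment'],observe()['ft_force'])"
```

```text
[0.5195 0.1166 0.0824] 7.0667 [-0.67 -0.77  4.09] [[-0.018, 1.0, 0.0], [1.0, 0.018, -0.0], [-0.0, 0.0, -1.0]]
red 66 px 255.4 232.4 med [0.5438 0.1489 0.1206] p5 [0.5358 0.1395 0.0946] p95 [0.5538 0.1526 0.1274]
yel 140 px 275.1 242.0 med [0.4848 0.1682 0.1063] p5 [0.4746 0.1281 0.1036] p95 [0.4969 0.1945 0.109 ]
far 85 zlow [0.117  0.1183 0.1195 0.1207 0.1209 0.1223] x [0.5416 0.555 ] y [0.1132 0.1298]
near 71 zlow [0.106  0.1116 0.1128 0.1146 0.1152 0.1154] x [0.478  0.4943] y [0.1221 0.1342]
[-0.13572244  0.18258189  0.0131376 ] [ 0.13792638 -0.39393325  3.10962573]
```

View pics/s5.png

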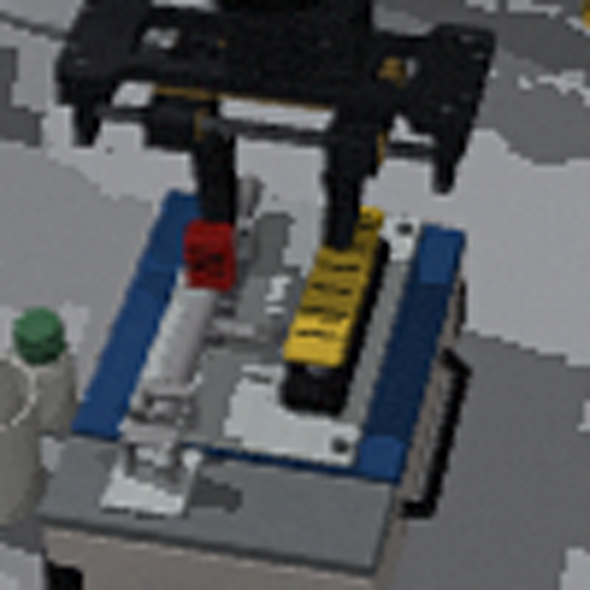

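The pad has sunk about 5 mm (yellow median z from 0.1115 to 0.1063) and the tab hasn't moved. I'll press about 3.5 mm more, to roughly 8.5–9 mm, and then hold.

Request:
{"op": "drive_tool", "data": {"plan": [[[0,0,0.1,0,0,0,4.4],[0,0,0,0,0,0,4.4],[0,0,0.1,0,0,0,4.4],[0,0,0,0,0,0,4.4],[0,0,0.15,0,0,0,4.4],[0,0,0,0,0,0,4.4],[0,0,0,0,0,0,4.4],[0,0,0,0,0,0,4.4],[0,0,0,0,0,0,4.4],[0,0,0,0,0,0,4.4]]]}}

```text
time: 7.95
ee_pos: [0.5195, 0.1166, 0.079]
tool_rot: [[-0.018, 1.0, -0.0], [1.0, 0.018, -0.0], [-0.0, -0.0, -1.0]]
ft_force: [-1.1, -1.6, 5.6]
grip_width: 0.499
```

```bash
python3 look.py s6
```

```text
[0.5195 0.1166 0.079 ] 7.95 [-1.07 -1.64  5.59] [[-0.018, 1.0, -0.0], [1.0, 0.018, -0.0], [-0.0, -0.0, -1.0]]
red 65 px 255.4 232.4 med [0.5437 0.1488 0.12  ] p5 [0.5356 0.1392 0.0962] p95 [0.5539 0.1521 0.1267]
yel 139 px 275.0 243.1 med [0.4847 0.1684 0.1032] p5 [0.4746 0.1288 0.1006] p95 [0.4971 0.1946 0.1057]
far 72 zlow [0.116  0.1171 0.1185 0.119  0.1195 0.1196] x [0.5415 0.555 ] y [0.1153 0.1301]
near 76 zlow [0.1016 0.1081 0.1091 0.1106 0.1116 0.1121] x [0.4776 0.4947] y [0.1211 0.1337]
```

The pad is about 8.3 mm down at 5.6 N. Now I'll push along +tool x (case +y) while holding it.

Request:
{"op": "drive_tool", "data": {"plan": [[[0.25,0,0,0,0,0,4.4],[0.25,0,0,0,0,0,4.4],[0.25,0,0,0,0,0,4.4],[0.25,0,0,0,0,0,4.4],[0.25,0,0,0,0,0,4.4],[0.25,0,0,0,0,0,4.4],[0.25,0,0,0,0,0,4.4],[0.25,0,0,0,0,0,4.4],[0,0,0,0,0,0,4.4],[0,0,0,0,0,0,4.4]]]}}

```text
time: 8.83
ee_pos: [0.5196, 0.135, 0.079]
tool_rot: [[-0.017, 1.0, 0.0], [1.0, 0.017, -0.002], [-0.002, 0.0, -1.0]]
ft_force: [-0.2, -4.3, 6.3]
grip_width: 0.499
```

```bash
python3 look.py s7
```

```text
[0.5196 0.135  0.079 ] 8.8333 [-0.19 -4.34  6.35] [[-0.017, 1.0, 0.0], [1.0, 0.017, -0.002], [-0.002, 0.0, -1.0]]
red 70 px 254.6 234.8 med [0.5427 0.1584 0.1203] p5 [0.5354 0.1486 0.0956] p95 [0.5537 0.1616 0.1263]
yel 116 px 275.6 242.2 med [0.4841 0.17   0.1032] p5 [0.4746 0.0961 0.1008] p95 [0.4964 0.1954 0.1064]
far 73 zlow [0.1213 0.1239 0.1262 0.1276 0.1282 0.1301] x [0.5407 0.5553] y [0.1322 0.1514]
near 96 zlow [0.106  0.107  0.1085 0.1087 0.109  0.1095] x [0.4762 0.4954] y [0.1399 0.1538]
```

View pics/s7.png

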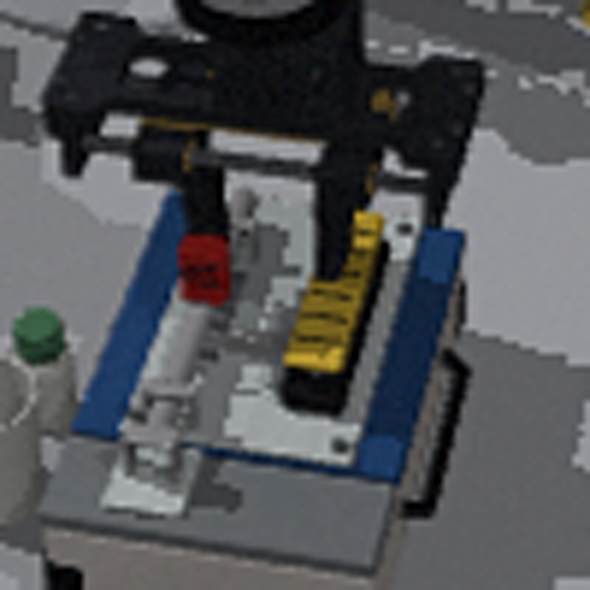

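The tab has moved about 10 mm, the pad is still down, and the push takes about 4 N. I'll continue.

Request:
{"op": "drive_tool", "data": {"plan": [[[0.25,0,0,0,0,0,4.4],[0.25,0,0,0,0,0,4.4],[0.25,0,0,0,0,0,4.4],[0.25,0,0,0,0,0,4.4],[0.25,0,0,0,0,0,4.4],[0.25,0,0,0,0,0,4.4],[0.25,0,0,0,0,0,4.4],[0,0,0,0,0,0,4.4],[0,0,0,0,0,0,4.4],[0,0,0,0,0,0,4.4]]]}}

```text
time: 9.72
ee_pos: [0.5192, 0.1524, 0.0789]
tool_rot: [[-0.017, 1.0, 0.0], [1.0, 0.017, -0.002], [-0.002, 0.0, -1.0]]
ft_force: [0.8, -4.0, 5.1]
grip_width: 0.5
```

```bash
python3 look.py s8
```

```text
[0.5192 0.1524 0.0789] 9.7167 [ 0.8  -3.97  5.05] [[-0.017, 1.0, 0.0], [1.0, 0.017, -0.002], [-0.002, 0.0, -1.0]]
red 65 px 252.8 239.2 med [0.5434 0.1758 0.1211] p5 [0.5349 0.1681 0.0978] p95 [0.5535 0.1794 0.1268]
yel 93 px 276.0 242.2 med [0.482  0.1741 0.1031] p5 [0.475  0.1008 0.1008] p95 [0.495  0.1946 0.1061]
far 80 zlow [0.1231 0.1241 0.126  0.1262 0.1268 0.1269] x [0.5418 0.5562] y [0.1492 0.1702]
near 112 zlow [0.1053 0.1066 0.1084 0.1086 0.1102 0.1103] x [0.4767 0.4943] y [0.1531 0.1708]
```

27 mm so far. Home is 5–13 mm further, so I'll use smaller steps and watch the force for the stop.

Request:
{"op": "drive_tool", "data": {"plan": [[[0.1,0,0,0,0,0,4.4],[0.1,0,0,0,0,0,4.4],[0.1,0,0,0,0,0,4.4],[0.1,0,0,0,0,0,4.4],[0.1,0,0,0,0,0,4.4],[0,0,0,0,0,0,4.4],[0,0,0,0,0,0,4.4],[0,0,0,0,0,0,4.4],[0,0,0,0,0,0,4.4],[0,0,0,0,0,0,4.4]]]}}

```text
time: 10.6
ee_pos: [0.5192, 0.157, 0.0789]
tool_rot: [[-0.017, 1.0, 0.0], [1.0, 0.017, -0.003], [-0.003, 0.0, -1.0]]
ft_force: [0.1, -4.9, 5.5]
grip_width: 0.498
```

Request:
{"op": "drive_tool", "data": {"plan": [[[0.1,0,0,0,0,0,4.4],[0.1,0,0,0,0,0,4.4],[0.1,0,0,0,0,0,4.4],[0,0,0,0,0,0,4.4],[0,0,0,0,0,0,4.4],[0,0,0,0,0,0,4.4],[0,0,0,0,0,0,4.4],[0,0,0,0,0,0,4.4],[0,0,0,0,0,0,4.4],[0,0,0,0,0,0,4.4]]]}}

```text
time: 11.43
ee_pos: [0.5191, 0.1592, 0.0789]
tool_rot: [[-0.016, 1.0, -0.0], [1.0, 0.016, -0.004], [-0.004, -0.0, -1.0]]
ft_force: [-0.7, -7.0, 7.4]
grip_width: 0.497
```

```bash
python3 look.py s9
```

```text
[0.5191 0.1592 0.0789] 11.4333 [-0.74 -6.98  7.44] [[-0.016, 1.0, -0.0], [1.0, 0.016, -0.004], [-0.004, -0.0, -1.0]]
red 70 px 252.4 240.7 med [0.5428 0.1822 0.1196] p5 [0.5352 0.1732 0.0967] p95 [0.5525 0.1854 0.1274]
yel 87 px 275.6 243.3 med [0.4826 0.1754 0.1031] p5 [0.475  0.1137 0.1002] p95 [0.4948 0.1957 0.1061]
far 72 zlow [0.1221 0.1223 0.1246 0.1262 0.127  0.127 ] x [0.5413 0.554 ] y [0.1576 0.1762]
near 117 zlow [0.1055 0.107  0.1083 0.1088 0.1095 0.111 ] x [0.4768 0.495 ] y [0.1618 0.1777]
```

View pics/s9.png

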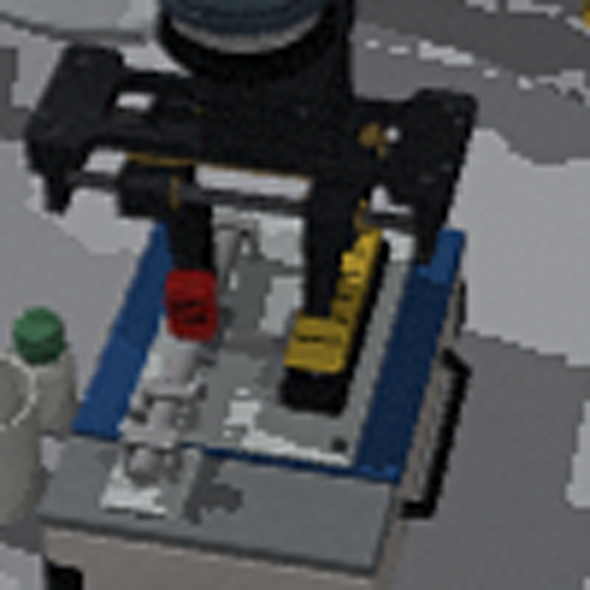

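Total tab travel is 33 mm, and the force is rising (7 N) with position lagging, so it is probably at the stop. I'll push a bit more to confirm.

Request:
{"op": "drive_tool", "data": {"plan": [[[0.1,0,0,0,0,0,4.4],[0.1,0,0,0,0,0,4.4],[0.1,0,0,0,0,0,4.4],[0,0,0,0,0,0,4.4],[0,0,0,0,0,0,4.4],[0,0,0,0,0,0,4.4],[0,0,0,0,0,0,4.4],[0,0,0,0,0,0,4.4],[0,0,0,0,0,0,4.4],[0,0,0,0,0,0,4.4]]]}}

```text
time: 12.32
ee_pos: [0.5191, 0.1593, 0.0789]
tool_rot: [[-0.013, 1.0, -0.001], [1.0, 0.013, -0.007], [-0.007, -0.001, -1.0]]
ft_force: [-1.3, -13.9, 11.1]
grip_width: 0.493
```

```bash
python3 look.py s10
```

```text
[0.5191 0.1593 0.0789] 12.3167 [ -1.26 -13.86  11.12] [[-0.013, 1.0, -0.001], [1.0, 0.013, -0.007], [-0.007, -0.001, -1.0]]
red 69 px 252.4 240.7 med [0.5424 0.1815 0.1199] p5 [0.5354 0.1735 0.0959] p95 [0.5534 0.1845 0.126 ]
yel 84 px 275.7 243.1 med [0.4821 0.1769 0.1036] p5 [0.4746 0.113  0.1007] p95 [0.4947 0.1954 0.1062]
far 80 zlow [0.1093 0.1173 0.1206 0.1226 0.1239 0.1266] x [0.5409 0.5536] y [0.1552 0.1764]
near 112 zlow [0.1047 0.1064 0.1101 0.1106 0.1111 0.1113] x [0.4773 0.4953] y [0.1618 0.178 ]
```

Hard stop: 14 N and no further motion with the catch held. The 33 mm of travel fits a start at about 6.7 mm. I'll back off the tab and then raise the tool straight up.

Request:
{"op": "drive_tool", "data": {"plan": [[[-0.2,0,0,0,0,0,4.4],[-0.2,0,0,0,0,0,4.4],[-0.2,0,0,0,0,0,4.4],[-0.2,0,0,0,0,0,4.4],[0,0,0,0,0,0,4.4],[0,0,-0.3,0,0,0,4.4],[0,0,-0.3,0,0,0,4.4],[0,0,-0.4,0,0,0,4.4],[0,0,-0.5,0,0,0,4.4],[0,0,-0.5,0,0,0,4.4]]]}}

```text
time: 13.2
ee_pos: [0.518, 0.1561, 0.0988]
tool_rot: [[-0.018, 1.0, -0.002], [1.0, 0.018, -0.002], [-0.001, -0.002, -1.0]]
ft_force: [-0.7, 0.2, -0.5]
grip_width: 0.501
```

Request:
{"op": "drive_tool", "data": {"plan": [[[0,0,-1,0,0,0,4.4],[0,0,-1,0,0,0,4.4],[0,0,-1,0,0,0,4.4],[0,0,-1,0,0,0,4.4],[0,0,-1,0,0,0,4.4],[0,0,-1,0,0,0,4.4],[0,0,-1,0,0,0,4.4],[0,0,0,0,0,0,4.4],[0,0,0,0,0,0,4.4],[0,0,0,0,0,0,4.4]]]}}

```text
time: 14.03
ee_pos: [0.5184, 0.1569, 0.1686]
tool_rot: [[-0.018, 1.0, -0.001], [1.0, 0.018, -0.0], [-0.0, -0.001, -1.0]]
ft_force: [0.1, -0.2, -0.1]
grip_width: 0.499
```

```bash
python3 look.py s11
```

```text
[0.5184 0.1569 0.1686] 14.0333 [ 0.08 -0.16 -0.1 ] [[-0.018, 1.0, -0.001], [1.0, 0.018, -0.0], [-0.0, -0.001, -1.0]]
red 69 px 252.3 240.8 med [0.5416 0.1823 0.1207] p5 [0.535  0.1731 0.0955] p95 [0.5537 0.1857 0.1266]
yel 213 px 276.2 236.9 med [0.4854 0.1484 0.1114] p5 [0.4746 0.0977 0.1083] p95 [0.4965 0.1942 0.1139]
far 51 zlow [0.1936 0.1937 0.1952 0.1958 0.1977 0.1979] x [0.5407 0.5531] y [0.1592 0.1695]
near 67 zlow [0.1957 0.1959 0.1966 0.1975 0.1978 0.1991] x [0.4801 0.4939] y [0.1616 0.1687]
```

View pics/s11.png

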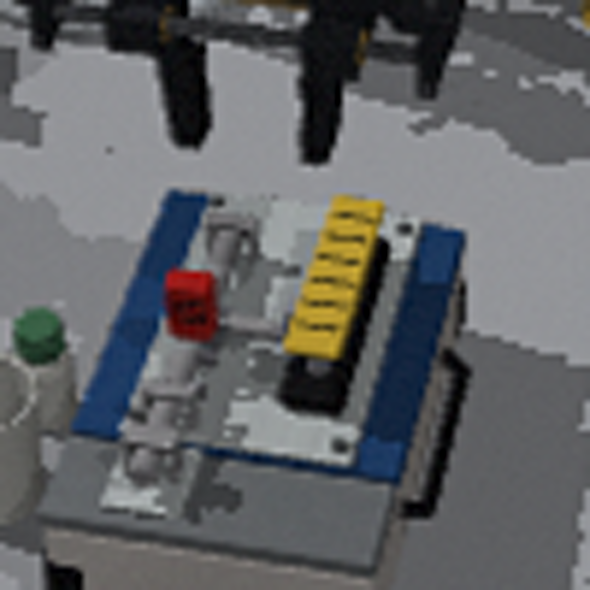

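The pad is back at its original height (0.1114 m against 0.1115 m at the start). The rod is in the keeper at zoomed (150,460), and the case and beaker look unmoved. The tool is clear, so I'm handing in.

```bash
python3 -c "
from rig import job_done
print(job_done())"
```

```text
the job is handed in; nothing more can be done
None
```

The sample case is locked and the job is handed in; it reported no verdict. One finger held the yellow catch about 8.3 mm down (5.6 N) while the other pushed the red tab along case +y. I then backed off the tab and raised the tool clear.

**Bolt:** the tab travelled about 33 mm to a hard stop, where the push rose to 14 N with no further motion. I could not read the bolt joint directly. That it is home comes from this stop, from 33 mm fitting a start of 0–8 mm, and from the rod showing in the keeper.

**Catch:** it sprang back up, with the pad's upper face at 111.4 mm against 111.5 mm before pressing.

**Surroundings:** the case looks unmoved in the side view, with the pad within about 1 mm of where it was. The beaker and dropper look untouched there too. I did not measure the other bystanders again, but the tool never went near them while low. The tool force was about 0 N before I handed in at about 14 s.

**Disagreement:** the half-open fingertips sat about 22 mm behind the stated tool point, seen in the depth image and then confirmed by where contact came. I set the pressing depth from that contact.

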